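# Line up the sample jars by height

## Robot

A 6-joint arm with a two-finger parallel gripper is mounted at the origin on the work surface. World frame = base frame: x ahead of the robot, y to its left, z up, the work surface at z = 0. Lengths are in m, angles in rad, forces in N, time in s.
With the tool pointing down it reaches from about 0.2 to 0.875 m from the base axis. Payload 3.4 kg.
Tool frame: the origin (TCP) lies on the mounting face of the last link; the fingertips stand 199 mm ahead of it and the grasp point (between the pads) lies 180 mm ahead of it; z points along the fingers, y is the direction in which the jaws open and shut (so a half turn about z gives the same grasp; the last joint's range is limited). The gripper opens to 94 mm and grips with 3 to 60 N. Pads are 16 mm wide; open, the fingers measure 119 mm over their backs; the gripper's body (75 mm by 177 mm) begins 78 mm behind the grasp point.
Start: joints at [1.221, 0.276, 1.505, -0, 1.361, -0.121], TCP at [0.13, 0.56, 0.405] pointing down, gripper open.
Joint ranges: [-2.89, 2.89], [-0.75, 2.08], [0.22, 2.7], [-1.18, 4.32], [0.11, 2.71], [-2.7, 2.7]. Speed limits (rad/s): [2.57, 2.57, 3.14, 3.14, 3.14, 3.14].

## Interface

Orientations are given as a unit quaternion [x, y, z, w].
In Python, from cell import arm gives the robot as it stands. The module is installed in compiled form; this text tells all that it offers.
- The arm moves only by the tool arm_command, never from a script. Its argument "rows" is a list that holds one entry, the list of rows, each a list of 4 numbers: the shift along the tool's x, y, z in cm, then the turn about the tool's z in degrees. A call has 1 to 10 rows; each row is the pose to reach, as a shift and turn from the pose commanded when the call began, along the tool's axes at that moment; what a row does not reach only later rows make up. A row lasts 1/8 s, in which the tool goes at most 62.5 mm and 10.7 degrees, less where a joint would pass 70% of its speed; a pose out of reach is approached as far as the arm can. A call with a gripper value outside its range is refused whole. "claw" is the closure, from -1 (fully open) to 1 (shut), set as the call begins (left out, the last holds). The fingers move at their own pace and stop on an object; "squeeze" is the grip in N (left out, the last holds). Time passes only in rows, so rows that repeat a pose let the fingers close. It gives the time, the measured TCP pose, the force and the opening at its end, in the units of the state.
- arm.sense(): the state, without advancing time (a new reading comes with each control period).
- arm.read_camera(name): name is "side" or "top"; returns (picture, depth): 384x512x3 uint8, blue, green, red; 384x512 float32, m along the optical axis (not along the pixel's ray), 0 where there is no reading.
- arm.get_calibration(name): a dict with "K" (3x3 intrinsics, pixels), "origin" and "orientation" of the camera in the world. Camera axes: x right, y down, z forward; pixel columns grow to the right and rows downward; lengths in m; the calibration is good to about 2 mm. A picture is of the moment at which its call begins. get_calibration takes no time and is no camera call.
- arm.hand_in(): hands the job in, once; it reports no verdict.
Trained networks look in the newest picture that a camera, given by its name, has taken for a name from the list of things; names that differ only in an ending like _2 or _b are one class to them, and where a whole thing is asked for, a point or a joint stands for the part that bears it (a point fixed in the world has none). Each returns a list of dicts, best first, with "p" (0 to 1); they miss things now and then, are a little off and sometimes report something else, mostly with a low value. They report only what shows in the picture. A call takes as long as a camera call.
- arm.find_in(camera, target): "rect" ([left, top, right, bottom] in pixels, round what is visible of it).
- arm.tip_of(camera, target): "pixel" ([row, column] in pixels: a listed point, or the origin of a listed thing).
The state is a dict: "time": time; "joint_pos": joint angles; "qd": joint speeds; "joint_torque": joint torques, N m; "tcp_pos": TCP position; "orientation": TCP orientation; "contact_force": force on the tool from outside, world axes, zero at the start; "ft_torque": the same for the moment, N m; "gripper_width": finger opening in m.
Only numpy, scipy, OpenCV 4.12 (cv2) and the standard library are available. Lean on these libraries where they do the work, as an engineer would, in place of code of your own. Each camera call takes 0.05 s, during which the arm holds its last target.

## Task

Line up the four sample jars in order of height on the white discs of the blue strip, one jar centred on each disc: the shortest on the disc next to the red block, the tallest at the far end. Keep the jars upright all the way and leave the amber jar with the black cap standing where it is.

Things in the scene. Friction and masses are not known exactly. Their poses are not given: they have to be found in the camera images.
- jar_purple_mid (a point): Shortest of the four sample jars: an upright, rigid, closed round jar of frosted pale plastic with a paper label and a purple screw cap, 48 mm tall in all. The cap is 36 mm across and is the top 13 mm; the body below is 33 mm across. Loose, stands on the bench at the start. The point is on its axis half-way up (24 mm above its underside); z is its axis, up.
- jar_yellow_mid (a point): Second shortest of the four sample jars: an upright, rigid, closed round jar of frosted pale plastic with a paper label and a yellow screw cap, 59 mm tall in all. The cap is 40 mm across and is the top 13 mm; the body below is 37 mm across. Loose, stands on the bench at the start. The point is on its axis half-way up (29.5 mm above its underside); z is its axis, up.
- jar_orange_mid (a point): Second tallest of the four sample jars: an upright, rigid, closed round jar of frosted pale plastic with a paper label and an orange screw cap, 70 mm tall in all. The cap is 44 mm across and is the top 13 mm; the body below is 41 mm across. Loose, stands on the bench at the start. The point is on its axis half-way up (35 mm above its underside); z is its axis, up.
- jar_green_mid (a point): Tallest of the four sample jars: an upright, rigid, closed round jar of frosted pale plastic with a paper label and a green screw cap, 81 mm tall in all. The cap is 48 mm across and is the top 13 mm; the body below is 45 mm across. Loose, stands on the bench at the start. The point is on its axis half-way up (40.5 mm above its underside); z is its axis, up.
- mark_a: One of four identical fixed white discs, 60 mm across and 2 mm thick, in a row along a fixed blue strip (80 x 450 mm, 6 mm thick) on the bench, about 85 mm from centre to centre; which letter is where in the row changes from start to start. The origin is the centre of its underside, on top of the strip, so that its top, where a jar stands, is 2 mm above the origin and 8 mm above the bench. The body's z is up.
- mark_b: One of four identical fixed white discs, 60 mm across and 2 mm thick, in a row along a fixed blue strip (80 x 450 mm, 6 mm thick) on the bench, about 85 mm from centre to centre; which letter is where in the row changes from start to start. The origin is the centre of its underside, on top of the strip, so that its top, where a jar stands, is 2 mm above the origin and 8 mm above the bench. The body's z is up.
- mark_c: One of four identical fixed white discs, 60 mm across and 2 mm thick, in a row along a fixed blue strip (80 x 450 mm, 6 mm thick) on the bench, about 85 mm from centre to centre; which letter is where in the row changes from start to start. The origin is the centre of its underside, on top of the strip, so that its top, where a jar stands, is 2 mm above the origin and 8 mm above the bench. The body's z is up.
- mark_d: One of four identical fixed white discs, 60 mm across and 2 mm thick, in a row along a fixed blue strip (80 x 450 mm, 6 mm thick) on the bench, about 85 mm from centre to centre; which letter is where in the row changes from start to start. The origin is the centre of its underside, on top of the strip, so that its top, where a jar stands, is 2 mm above the origin and 8 mm above the bench. The body's z is up.
- red_block: Fixed red block, 60 x 22 x 14 mm, on top of one end of the blue strip, in line with the four discs and about 67 mm (centre to centre) from the nearest of them. It marks the end where the row begins. A grey block of the same shape is at the other end. The origin is the centre of its underside.
- amber_mid (a point): Amber-brown jar with a black cap, 66 mm tall, 50 mm across, standing loose among the sample jars. Not part of the job. The point is on its axis half-way up (33 mm above its underside); z is its axis, up.

How it is judged:
At the end, for the whole second after the job is handed in: Counting from the red block, the purple, yellow, orange and green capped jars stand on discs 1, 2, 3 and 4, within 13 mm of the disc's centre, upright within 0.1 rad, resting on the disc, released and still; the amber jar is upright and within 20 mm of its start ((horizontal distance between jar_purple_mid and mark_a below 0.013 m or horizontal distance between jar_purple_mid and mark_b below 0.013 m or horizontal distance between jar_purple_mid and mark_c below 0.013 m or horizontal distance between jar_purple_mid and mark_d below 0.013 m) and horizontal distance between jar_purple_mid and red_block between 0.0325 and 0.1025 m and height (world z) of jar_purple_mid between 0.028 and 0.036 m and angle between each of jar_purple_mid, jar_yellow_mid, jar_orange_mid, jar_green_mid, amber_mid's own z axis and vertical below 0.1 rad and linear speed of each of jar_purple, jar_yellow, jar_orange, jar_green below 0.02 m/s and angular speed of each of jar_purple, jar_yellow, jar_orange, jar_green below 0.2 rad/s and (horizontal distance between jar_yellow_mid and mark_a below 0.013 m or horizontal distance between jar_yellow_mid and mark_b below 0.013 m or horizontal distance between jar_yellow_mid and mark_c below 0.013 m or horizontal distance between jar_yellow_mid and mark_d below 0.013 m) and horizontal distance between jar_yellow_mid and red_block between 0.1175 and 0.1875 m and height (world z) of jar_yellow_mid between 0.0335 and 0.0415 m and (horizontal distance between jar_orange_mid and mark_a below 0.013 m or horizontal distance between jar_orange_mid and mark_b below 0.013 m or horizontal distance between jar_orange_mid and mark_c below 0.013 m or horizontal distance between jar_orange_mid and mark_d below 0.013 m) and horizontal distance between jar_orange_mid and red_block between 0.2025 and 0.2725 m and height (world z) of jar_orange_mid between 0.039 and 0.047 m and (horizontal distance between jar_green_mid and mark_a below 0.013 m or horizontal distance between jar_green_mid and mark_b below 0.013 m or horizontal distance between jar_green_mid and mark_c below 0.013 m or horizontal distance between jar_green_mid and mark_d below 0.013 m) and horizontal distance between jar_green_mid and red_block between 0.2875 and 0.3575 m and height (world z) of jar_green_mid between 0.0445 and 0.0525 m and distance of amber_mid from where it was at the start of the episode below 0.02 m); the robot touches nothing.
It fails at once if the jar with the purple cap is tipped by more than 0.6 rad (angle between jar_purple_mid's own z axis and vertical above 0.6 rad).
It fails at once if the jar with the yellow cap is tipped by more than 0.6 rad (angle between jar_yellow_mid's own z axis and vertical above 0.6 rad).
It fails at once if the jar with the orange cap is tipped by more than 0.6 rad (angle between jar_orange_mid's own z axis and vertical above 0.6 rad).
It fails at once if the jar with the green cap is tipped by more than 0.6 rad (angle between jar_green_mid's own z axis and vertical above 0.6 rad).
It fails at once if the amber jar is shifted by more than 20 mm or tipped (distance of amber_mid from where it was at the start of the episode above 0.02 m or angle between amber_mid's own z axis and vertical above 0.35 rad).
It also fails if it takes over 96 s, if anything falls off the work surface, if the arm or the gripper's body presses on something with over 40 N, if the wrist force passes 120 N, or if a joint passes its speed limit or range.

## Working session

There is one attempt and no reset: what is moved stays moved. The work goes in short steps, Python scripts to look and compute and a tool call to move; the robot and the scene stay as the last step left them, time stands still between calls to the robot, and variables do not carry over. Pictures are saved under pics/ and viewed, and the job is handed in when it is done.

Besides the shell and the picture viewer there is one more tool, called after "Emit:" in YAML: its name, and indented under it one key for each argument. arm_command: Moves the arm, as the interface text tells. Its arguments: {"type":"object","properties":{"rows":{"type":"array"},"claw":{"type":"number"},"squeeze":{"type":"number"}},"required":["rows"]}

```bash
mkdir -p pics
python3 - <<'E'
from cell import arm
import cv2
print(arm.sense())
for n in ("top","side"):
    p,d=arm.read_camera(n); cv2.imwrite(f"pics/{n}0.png",p)
    c=arm.get_calibration(n); print(n,c)
E
```

```text
{'time': 0.0, 'joint_pos': array([ 1.22102653e+00,  2.76621187e-01,  1.50609119e+00, -2.74644315e-05,
        1.36068434e+00, -1.20993752e-01]), 'qd': array([ 1.58842493e-04,  9.41931529e-04, -4.33702667e-04,  6.64990481e-04,
       -5.46450812e-04, -4.73121405e-05]), 'joint_torque': array([-1.23135519e-04, -4.04590988e+01, -2.37231588e+01,  7.01229810e-02,
        3.47341318e-02, -1.41630767e-04]), 'tcp_pos': array([0.13034313, 0.55983735, 0.40380619]), 'orientation': array([ 1.14135826e-01,  9.93464745e-01, -8.80290330e-04, -1.97309357e-04]), 'contact_force': array([-0.56065347,  0.3888485 , -0.48154594]), 'ft_torque': array([-0.03730657, -0.01154733, -0.02561987]), 'gripper_width': 0.09390007900109984}
top {'K': array([[389.42868289,   0.        , 253.86932925],
       [  0.        , 389.42868289, 189.62593705],
       [  0.        ,   0.        ,   1.        ]]), 'origin': array([0.37033962, 0.01001826, 0.95716401]), 'orientation': array([ 0.71526554, -0.69477095,  0.06281518, -0.0417467 ])}
side {'K': array([[435.84049211,   0.        , 261.98312064],
       [  0.        , 435.84049211, 200.20800311],
       [  0.        ,   0.        ,   1.        ]]), 'origin': array([0.37155476, 0.58032187, 0.62572722]), 'orientation': array([-0.09502699,  0.91097886, -0.39911857,  0.04232921])}
```

View pics/top0.png

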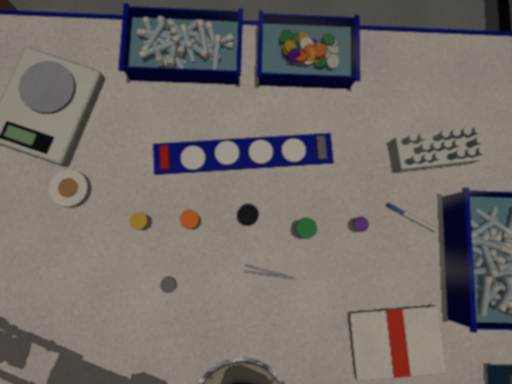

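View pics/side0.png

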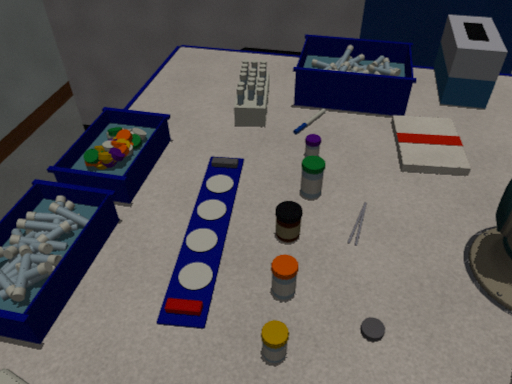

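```bash
cat > h.py <<'E'
from cell import arm
import cv2, numpy as np
from scipy.spatial.transform import Rotation as R
def world(n,d):
    c=arm.get_calibration(n);K=c["K"]
    v,u=np.mgrid[:384,:512]
    r=np.stack([(u-K[0,2])/K[0,0],(v-K[1,2])/K[1,1],np.ones_like(u,float)],-1)
    rw=r@R.from_quat(c["orientation"]).as_matrix().T
    return c["origin"]+rw*d[...,None], c["origin"], rw
def onplane(o,rw,z): return o+rw*((z-o[2])/rw[...,2])[...,None]
HR={'yellow':(20,34,.059),'orange':(4,16,.070),'green':(50,80,.081),'purple':(125,155,.048)}
def measure(n,p,d):
    W,o,rw=world(n,d); hsv=cv2.cvtColor(p,cv2.COLOR_BGR2HSV); out={}
    def blobs(m,zmax,tag,lo,hi,base=0):
        nn,lab,st,ce=cv2.connectedComponentsWithStats(m.astype(np.uint8))
        for i in range(1,nn):
            if not lo<st[i,4]<hi: continue
            k=lab==i; P=onplane(o,rw,zmax+base)
            Q=P[k][:,:2]
            zz=W[k][:,2]; zt=np.percentile(zz,80)
            # top face pixels only
            kt=k&(W[...,2]>zmax+base-.006); Qt=P[kt][:,:2]
            if len(Qt)<10: Qt=Q
            (cx,cy),r=cv2.minEnclosingCircle(Qt.astype(np.float32))
            print(n,tag,'px',ce[i].round(1),st[i,4],'mean',Qt.mean(0).round(4),'circ',np.round((cx,cy,r),4),'ztop',zt.round(4),'n',len(Qt))
    base=measure.base
    for c,(a,b,h) in HR.items():
        m=(hsv[...,0]>=a)&(hsv[...,0]<=b)&(hsv[...,1]>120)&(hsv[...,2]>50)
        blobs(m,h,c,60,1500,base.get(c,0))
    return W,o,rw,hsv,blobs
measure.base={}
E
python3 - <<'E'
from h import *
for n in("top","side"):
    p,d=arm.read_camera(n)
    W,o,rw,hsv,blobs=measure(n,p,d)
    blobs((hsv[...,1]<60)&(hsv[...,2]>165),.008,'white',300,2500)
    blobs((hsv[...,2]<45),.066,'black',100,1000)
    blobs(((hsv[...,0]<3)|(hsv[...,0]>174))&(hsv[...,1]>150)&(hsv[...,2]>90),.020,'red',100,1500)
    print(hsv[221,140],hsv[157,193],hsv[157,165])
E
```

```text
top yellow px [287.8  45.4] 112 mean [ 0.8679 -0.0893] circ [ 0.8682 -0.0924  0.0226] ztop 0.071 n 106
top yellow px [138.8 220.4] 232 mean [0.4255 0.2466] circ [0.4259 0.2467 0.0196] ztop 0.0601 n 223
top orange px [312.   52.4] 335 mean [ 0.8517 -0.1579] circ [ 0.8476 -0.1491  0.034 ] ztop 0.0679 n 168
top orange px [ 67.7 187.3] 224 mean [0.4952 0.4083] circ [0.4952 0.4084 0.0192] ztop 0.0315 n 224
top orange px [189.2 219. ] 295 mean [0.4315 0.1306] circ [0.4312 0.1306 0.0217] ztop 0.071 n 285
top green px [286.1  35.2] 97 mean [ 0.8823 -0.0825] circ [ 0.8817 -0.0859  0.0189] ztop 0.0694 n 97
top green px [320.7  63.1] 61 mean [ 0.8139 -0.167 ] circ [ 0.8143 -0.1665  0.0137] ztop 0.0561 n 61
top green px [305.5 227.7] 282 mean [ 0.4184 -0.1329] circ [ 0.4182 -0.133   0.0218] ztop 0.082 n 282
top purple px [293.3  54.7] 114 mean [ 0.8502 -0.1048] circ [ 0.8494 -0.1065  0.018 ] ztop 0.0692 n 114
top purple px [164.2 156.5] 82 mean [0.5792 0.1997] circ [0.5781 0.1997 0.0327] ztop 0.0084 n 82
top purple px [359.8 223.9] 99 mean [ 0.4326 -0.2666] circ [ 0.4327 -0.2672  0.0149] ztop 0.
[... 2238 characters left out ...]
4] circ [ 0.8504 -0.1212  0.0227] ztop 0.0667 n 94
side black px [475.6  31.3] 309 mean [-0.0159 -0.9531] circ [-0.017  -0.9548  0.0729] ztop 0.1606 n 309
side black px [271.1  50.7] 192 mean [ 0.6091 -0.6705] circ [ 0.6108 -0.6678  0.09  ] ztop -0.1627 n 192
side black px [116.9 162.4] 189 mean [ 0.8191 -0.0655] circ [ 0.8179 -0.0692  0.0347] ztop 0.0491 n 189
side black px [288.4 214.4] 603 mean [0.4445 0.0037] circ [0.4446 0.0035 0.0262] ztop 0.0641 n 404
side black px [479.6 275.5] 295 mean [0.1221 0.0865] circ [0.1007 0.0718 0.0759] ztop 0.0015 n 295
side red px [183.1 304.7] 363 mean [0.5821 0.2095] circ [0.5821 0.2092 0.0292] ztop 0.0189 n 363
[ 17  25 141] [ 20  27 141] [ 18  28 138]
```

```bash
cat > discs.py <<'E'
from h import *
def discs(n,p,d):
    W,o,rw=world(n,d); hsv=cv2.cvtColor(p,cv2.COLOR_BGR2HSV)
    P=onplane(o,rw,.008)
    reg=(P[...,0]>.54)&(P[...,0]<.68)&(P[...,1]<.26)&(P[...,1]>-.22)
    blue=((hsv[...,0]>110)&(hsv[...,0]<130)&(hsv[...,1]>150)&reg).astype(np.uint8)
    nn,lab,st,ce=cv2.connectedComponentsWithStats(blue); i=1+np.argmax(st[1:,4])
    hull=cv2.convexHull(cv2.findContours((lab==i).astype(np.uint8),0,1)[0][0])
    H=np.zeros_like(blue);cv2.fillPoly(H,[hull],1)
    m=((H>0)&(hsv[...,1]<110)&(hsv[...,2]>90)).astype(np.uint8)
    nn,lab,st,ce=cv2.connectedComponentsWithStats(m); res=[]
    for j in range(1,nn):
        if st[j,4]<250: continue
        k=lab==j; Q=P[k][:,:2]; c,r=cv2.minEnclosingCircle(Q.astype(np.float32))
        print(n,ce[j].round(1),st[j,4],Q.mean(0).round(4),np.round((*c,r),4),'z',np.median(W[k][:,2]).round(4)); res.append(Q.mean(0))
    return res
E
python3 - <<'E'
from discs import *
for n in("top","side"):
    discs(n,*arm.read_camera(n))
    for t in("mark_a","amber_mid","jar_green_mid"): print(t,arm.tip_of(n,t)[:4])
E
```

```text
top [260.4 151. ] 514 [ 0.6106 -0.0303] [ 0.6104 -0.03    0.0326] z 0.0079
top [293.4 149.6] 507 [ 0.617 -0.113] [ 0.6169 -0.113   0.0325] z 0.0077
top [226.6 152.1] 524 [0.6049 0.0542] [0.6052 0.0544 0.0329] z 0.0081
top [192.4 157.1] 524 [0.5892 0.1383] [0.589  0.138  0.0326] z 0.0081
mark_a [{'pixel': [151.2, 262.8], 'p': 0.92}, {'pixel': [156.2, 195.4], 'p': 0.88}, {'pixel': [151.1, 292.7], 'p': 0.68}, {'pixel': [153.4, 227.5], 'p': 0.56}]
amber_mid [{'pixel': [215.2, 244.0], 'p': 0.68}]
jar_green_mid [{'pixel': [230.1, 300.9], 'p': 0.61}]
side [219.4 183. ] 399 [ 0.6136 -0.1104] [ 0.6141 -0.1109  0.0308] z 0.0055
side [211.2 209. ] 483 [ 0.6073 -0.0279] [ 0.6074 -0.0284  0.0305] z 0.0056
side [201.2 239.3] 596 [0.6015 0.0562] [0.6017 0.0556 0.0304] z 0.0057
side [195.  275.3] 751 [0.5861 0.1399] [0.5863 0.1392 0.0305] z 0.0059
mark_a [{'pixel': [211.0, 210.0], 'p': 0.97}, {'pixel': [242.8, 202.1], 'p': 0.8}, {'pixel': [278.4, 194.9], 'p': 0.71}, {'pixel': [183.4, 221.6], 'p': 0.6}]
amber_mid [{'pixel': [221.9, 287.1], 'p': 0.68}]
jar_green_mid [{'pixel': [180.9, 311.7], 'p': 0.88}]
```

Emit:
arm_command:
  rows:
    - [[-35.7,-23.6,0,76.9],[-35.7,-23.6,0,76.9],[-35.7,-23.6,0,76.9],[-35.7,-23.6,0,76.9],[-35.7,-23.6,0,76.9],[-35.7,-23.6,0,76.9],[-35.7,-23.6,0,76.9],[-35.7,-23.6,0,76.9],[-35.7,-23.6,0,76.9],[-35.7,-23.6,0,76.9]]
  claw: -1
  squeeze: 15

```text
time: 1.85
tcp_pos: [0.4236, 0.2501, 0.4047]
orientation: [0.706, 0.708, 0.0, -0.0]
contact_force: [0.1, -0.8, 0.5]
gripper_width: 0.094
```

Emit:
arm_command:
  rows:
    - [[-0.1,0.1,6,0],[-0.1,0.1,12,0],[-0.1,0.1,16,0],[-0.1,0.1,18.5,0],[-0.1,0.1,19.9,0],[-0.1,0.1,19.9,0]]

```text
time: 2.6
tcp_pos: [0.4251, 0.2489, 0.2053]
orientation: [0.707, 0.708, -0.001, -0.0]
contact_force: [0.0, 0.0, -0.3]
gripper_width: 0.094
```

Run:
```python
from cell import arm
import cv2
for n in("side","top"):
    p,d=arm.read_camera(n); cv2.imwrite(f"pics/{n}1.png",p)
```

```text
(no output)
```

View pics/side1.png

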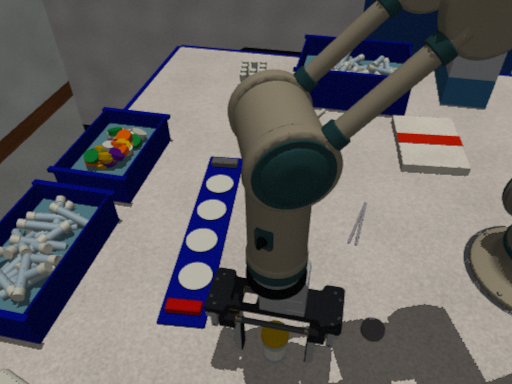

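The yellow jar (cap ≈(275,337)) stands between the two fingers, at (240,330) and (308,340). I'll close on it.

Emit:
arm_command:
  rows:
    - [[0,0,0,0],[0,0,0,0],[0,0,0,0],[0,0,0,0],[0,0,0,0],[0,0,0,0]]
  claw: 1
  squeeze: 20

```text
time: 3.45
tcp_pos: [0.4256, 0.2482, 0.2056]
orientation: [0.707, 0.707, -0.0, -0.0]
contact_force: [-0.2, -0.2, -0.1]
gripper_width: 0.0395
```

Emit:
arm_command:
  rows:
    - [[0,0,-3,0],[0,0,-8,0],[0,0,-12,0],[-4,4,-12,0],[-8,8,-12,0],[-12,12,-12,0],[-16,15,-12,0],[-18.5,17,-12,0],[-19.4,17.8,-12,0],[-19.4,17.8,-12,0]]

```text
time: 4.7
tcp_pos: [0.6035, 0.0541, 0.3252]
orientation: [0.707, 0.707, -0.0, -0.001]
contact_force: [-0.5, 0.0, -0.6]
gripper_width: 0.0396
```

Run:
```python
from cell import arm
import cv2
for n in("side","top"):
    p,d=arm.read_camera(n); cv2.imwrite(f"pics/{n}2.png",p)
print(arm.sense()['tcp_pos'],arm.sense()['gripper_width'])
```

```text
[0.60271196 0.05517392 0.3255036 ] 0.03930501520850556
```

View pics/side2.png

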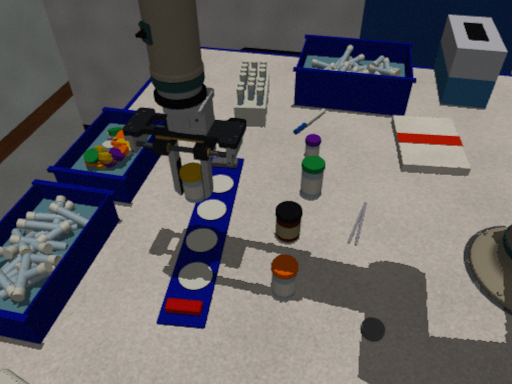

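The yellow jar hangs upright in the gripper at (193,183), over disc 2. I'll lower it and release.

Emit:
arm_command:
  rows:
    - [[0,0,5,0],[0,0,9,0],[0,0,10.4,0],[0,0,11.1,0],[0,0,11.1,0],[0,0,11.1,0]]

```text
time: 5.55
tcp_pos: [0.6042, 0.0543, 0.2161]
orientation: [0.707, 0.707, 0.001, 0.001]
contact_force: [-0.5, -0.0, 0.3]
gripper_width: 0.0391
```

Emit:
arm_command:
  rows:
    - [[0,0,0,0],[0,0,0,0],[0,0,0,0],[0,0,0,0],[0,0,0,0]]
  claw: -1

```text
time: 6.18
tcp_pos: [0.6036, 0.0542, 0.2146]
orientation: [0.707, 0.707, 0.0, -0.0]
contact_force: [0.5, -0.2, -0.1]
gripper_width: 0.0858
```

Emit:
arm_command:
  rows:
    - [[0,0,-3,0],[0,0,-8,0],[0,0,-13,0],[2,-5,-14,0],[4,-10,-14,0],[6.5,-14,-14,0],[7.8,-17.2,-14,0],[7.8,-17.2,-14,0]]

```text
time: 7.18
tcp_pos: [0.4294, 0.1328, 0.3549]
orientation: [0.706, 0.708, -0.0, -0.0]
contact_force: [0.3, -0.4, 0.3]
gripper_width: 0.0938
```

Run:
```python
from discs import *
measure.base={'yellow':.008}
for n in("side","top"):
    p,d=arm.read_camera(n); cv2.imwrite(f"pics/{n}3.png",p); measure(n,p,d); discs(n,p,d)
print(arm.sense()['tcp_pos'])
```

```text
side yellow px [103.1 154.3] 170 mean [ 0.8563 -0.0803] circ [ 0.8583 -0.0802  0.0158] ztop 0.0653 n 71
side yellow px [198.1 219.9] 345 mean [0.6014 0.0594] circ [0.6019 0.0597 0.0216] ztop 0.0652 n 285
side orange px [122.4 140.6] 275 mean [ 0.8489 -0.1615] circ [ 0.8536 -0.1499  0.0296] ztop 0.0647 n 71
side orange px [429.3 138.6] 451 mean [ 0.1753 -0.2831] circ [ 0.1777 -0.2849  0.0702] ztop 0.0213 n 451
side orange px [284.4 266.9] 542 mean [0.4295 0.1359] circ [0.4293 0.1357 0.0232] ztop 0.0687 n 466
side green px [113.7 130.6] 82 mean [ 0.8659 -0.1538] circ [ 0.8634 -0.154   0.0182] ztop 0.0613 n 82
side green px [135.8 139.6] 82 mean [ 0.8029 -0.1313] circ [ 0.8075 -0.1292  0.0235] ztop 0.0532 n 82
side green px [ 90.5 155.3] 163 mean [ 0.8719 -0.0593] circ [ 0.8746 -0.0581  0.0241] ztop 0.0651 n 163
side purple px [115.8 153. ] 108 mean [ 0.8513 -0.1172] circ [ 0.8525 -0.1174  0.0231] ztop 0.0665 n 108
side [217.3 183.6] 337 [ 0.6174 -0.1076] [ 0.6133 -0.111   0.0313] z 0.0056
side [212.6 208. ] 419 [ 0.6052 -0.0313] [ 0.6074 -0.0281  0.0309] z 0.0054
side [202.1 242.3] 278
[... 657 characters left out ...]
ean [ 0.813  -0.1666] circ [ 0.8159 -0.1647  0.0137] ztop 0.0554 n 67
top green px [305.5 227.7] 282 mean [ 0.4185 -0.1331] circ [ 0.4188 -0.1331  0.0219] ztop 0.0821 n 282
top purple px [293.2  54.7] 114 mean [ 0.8501 -0.1045] circ [ 0.8494 -0.1065  0.018 ] ztop 0.0691 n 114
top purple px [359.7 223.9] 83 mean [ 0.4328 -0.2663] circ [ 0.4327 -0.2672  0.0149] ztop 0.0495 n 83
top [260.4 151.1] 522 [ 0.6103 -0.0302] [ 0.6102 -0.0302  0.0329] z 0.008
top [293.3 149.8] 515 [ 0.6166 -0.1129] [ 0.6168 -0.1129  0.0325] z 0.0078
top [227.3 155.5] 277 [0.5961 0.0521] [0.6047 0.0542 0.0329] z 0.008
top [194.9 155.1] 378 [0.5944 0.1324] [0.5892 0.1376 0.0325] z 0.008
[0.4321396  0.13221431 0.3550815 ]
```

View pics/side3.png

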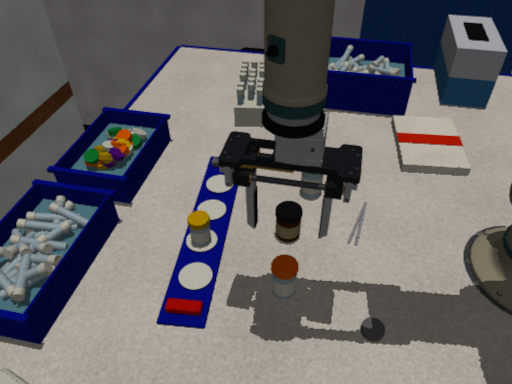

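Yellow (199,225) stands on disc 2, within about 2 mm of centre in the top view and about 4 mm in the side view. Next is orange.

Emit:
arm_command:
  rows:
    - [[0,0,5,0],[0,0,9,0],[0,0,12,0],[0,0,13.5,0],[0,0,14,0],[0,0,14,0]]

```text
time: 8.02
tcp_pos: [0.4326, 0.132, 0.2145]
orientation: [0.707, 0.707, 0.0, 0.0]
contact_force: [-0.4, -0.0, -0.4]
gripper_width: 0.0941
```

Emit:
arm_command:
  rows:
    - [[0,0,0,0],[0,0,0,0],[0,0,0,0],[0,0,0,0],[0,0,0,0],[0,0,0,0]]
  claw: 1

```text
time: 8.78
tcp_pos: [0.4315, 0.1322, 0.2147]
orientation: [0.707, 0.707, -0.0, -0.0]
contact_force: [0.0, 0.4, -0.7]
gripper_width: 0.0434
```

Emit:
arm_command:
  rows:
    - [[0,0,-3,0],[0,0,-8,0],[0,0,-12,0],[-4,4,-12,0],[-8,8,-12,0],[-12,12,-12,0],[-15,16,-12,0],[-16,17.5,-12,0],[-16.2,17.9,-12,0],[-16.2,17.9,-12,0]]

```text
time: 10.02
tcp_pos: [0.6096, -0.0289, 0.3344]
orientation: [0.707, 0.707, -0.0, -0.001]
contact_force: [-0.0, 0.3, -0.7]
gripper_width: 0.0435
```

Run:
```python
from cell import arm
import cv2
p,d=arm.read_camera("side"); cv2.imwrite(f"pics/side4.png",p)
print(arm.sense()['tcp_pos'],arm.sense()['gripper_width'])
```

```text
[ 0.60941698 -0.02869115  0.3345787 ] 0.0437293778677259
```

View pics/side4.png

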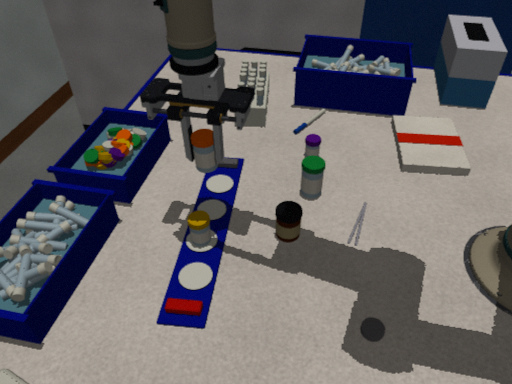

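Orange hangs upright at (205,150). I'll lower it, release, and move over green.

Emit:
arm_command:
  rows:
    - [[0,0,5,0],[0,0,9,0],[0,0,10.4,0],[0,0,11.1,0],[0,0,11.1,0],[0,0,11.1,0]]

```text
time: 10.82
tcp_pos: [0.6111, -0.0298, 0.2251]
orientation: [0.707, 0.707, 0.001, 0.001]
contact_force: [1.0, 0.3, -0.9]
gripper_width: 0.0431
```

Emit:
arm_command:
  rows:
    - [[0,0,0,0],[0,0,0,0],[0,0,0,0],[0,0,0,0],[0,0,0,0]]
  claw: -1

```text
time: 11.45
tcp_pos: [0.6105, -0.0298, 0.2236]
orientation: [0.707, 0.707, -0.0, -0.0]
contact_force: [0.4, -0.0, 0.7]
gripper_width: 0.0901
```

Emit:
arm_command:
  rows:
    - [[0,0,-3,0],[0,0,-8,0],[0,0,-13,0],[-2,-5,-14,0],[-5,-10,-14,0],[-8,-15,-14,0],[-10,-18.5,-14,0],[-10.2,-19.2,-14,0],[-10.2,-19.2,-14,0]]

```text
time: 12.58
tcp_pos: [0.4189, -0.1318, 0.364]
orientation: [0.707, 0.707, 0.001, 0.0]
contact_force: [0.2, 0.5, 0.9]
gripper_width: 0.094
```

Run:
```python
from discs import *
measure.base={'yellow':.008,'orange':.008}
for n in("side","top"):
    p,d=arm.read_camera(n); cv2.imwrite(f"pics/{n}5.png",p); measure(n,p,d)
print(arm.sense()['tcp_pos'])
```

```text
side yellow px [103.1 154.3] 171 mean [ 0.8562 -0.0806] circ [ 0.8569 -0.0824  0.0164] ztop 0.0657 n 71
side yellow px [198.3 219.7] 353 mean [0.6013 0.0593] circ [0.6019 0.0598 0.0216] ztop 0.0655 n 283
side orange px [122.3 140.5] 276 mean [ 0.8329 -0.1264] circ [ 0.8277 -0.1232  0.0513] ztop 0.0652 n 276
side orange px [430.2 138.5] 314 mean [ 0.1764 -0.2715] circ [ 0.1796 -0.2683  0.0691] ztop 0.0212 n 314
side orange px [207.8 185.2] 348 mean [ 0.6084 -0.0249] circ [ 0.6087 -0.0246  0.0241] ztop 0.0762 n 277
side green px [114.1 130.3] 73 mean [ 0.8655 -0.155 ] circ [ 0.8634 -0.154   0.0182] ztop 0.0613 n 73
side green px [135.8 139.4] 78 mean [ 0.8035 -0.1321] circ [ 0.8085 -0.129   0.0232] ztop 0.0529 n 78
side green px [ 90.5 155.1] 159 mean [ 0.872  -0.0597] circ [ 0.8743 -0.0587  0.0238] ztop 0.0655 n 159
side purple px [313.  138.3] 106 mean [ 0.4305 -0.2636] circ [ 0.4309 -0.2638  0.0178] ztop 0.0463 n 104
side purple px [115.7 152.6] 100 mean [ 0.852  -0.1184] circ [ 0.8504 -0.1212  0.0227] ztop 0.0666 n 100
top yellow px [287.6  45.5] 113 mean [ 0.8631 -0.087 ] circ [ 0
[... 286 characters left out ...]
-0.0306] circ [ 0.611  -0.0304  0.0217] ztop 0.0794 n 259
top orange px [ 67.7 187.4] 216 mean [0.4938 0.4047] circ [0.4941 0.4047 0.0187] ztop 0.0317 n 216
top green px [286.1  35.3] 92 mean [ 0.8821 -0.0826] circ [ 0.8792 -0.0872  0.0185] ztop 0.0687 n 92
top green px [320.5  63.5] 64 mean [ 0.8131 -0.1666] circ [ 0.8168 -0.1653  0.0147] ztop 0.0557 n 64
top green px [301.2 226.6] 111 mean [ 0.4205 -0.1233] circ [ 0.4198 -0.1263  0.019 ] ztop 0.0822 n 111
top purple px [293.2  54.7] 116 mean [ 0.8501 -0.1045] circ [ 0.8494 -0.1065  0.018 ] ztop 0.0689 n 116
top purple px [164.3 156.6] 81 mean [0.5789 0.1995] circ [0.5781 0.1997 0.0327] ztop 0.0082 n 81
[ 0.41968249 -0.13155388  0.36379193]
```

View pics/side5.png

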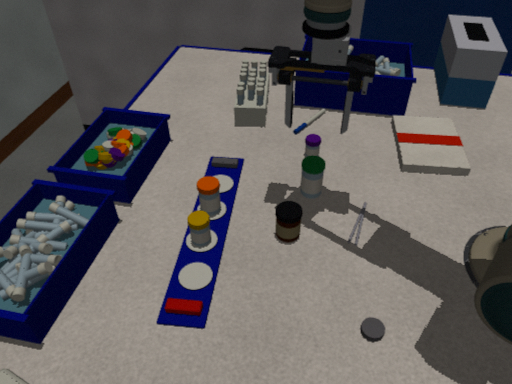

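Orange (209,195) is within about 1–3 mm of disc 3's centre. Next is green (313,175).

Emit:
arm_command:
  rows:
    - [[0,0,5,0],[0,0,9,0],[0,0,12,0],[0,0,13.5,0],[0,0,13.9,0],[0,0,13.9,0]]

```text
time: 13.42
tcp_pos: [0.4194, -0.1316, 0.2246]
orientation: [0.707, 0.707, 0.0, 0.0]
contact_force: [0.2, -0.9, 0.1]
gripper_width: 0.0943
```

Emit:
arm_command:
  rows:
    - [[0,0,0,0],[0,0,0,0],[0,0,0,0],[0,0,0,0],[0,0,0,0],[0,0,0,0]]
  claw: 1

```text
time: 14.18
tcp_pos: [0.4185, -0.1318, 0.2247]
orientation: [0.707, 0.707, -0.0, -0.0]
contact_force: [-0.1, -0.3, 1.5]
gripper_width: 0.0474
```

Emit:
arm_command:
  rows:
    - [[0,0,-3,0],[0,0,-8,0],[0,0,-12,0],[0.5,4,-12,0],[1,8,-12,0],[1.5,12,-12,0],[2,16,-12,0],[2,19,-12,0],[2,19.7,-12,0],[2,19.7,-12,0]]

```text
time: 15.42
tcp_pos: [0.615, -0.1118, 0.344]
orientation: [0.707, 0.707, -0.001, -0.001]
contact_force: [-0.7, 0.3, -1.1]
gripper_width: 0.0473
```

Run:
```python
from cell import arm
import cv2
p,d=arm.read_camera("side"); cv2.imwrite(f"pics/side6.png",p)
print(arm.sense()['tcp_pos'],arm.sense()['gripper_width'])
```

```text
[ 0.61449205 -0.11178909  0.34417318] 0.047492272167563764
```

View pics/side6.png

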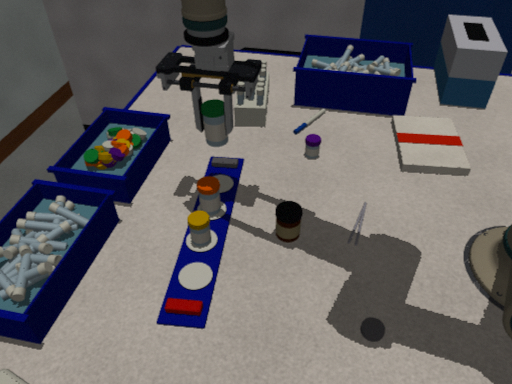

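Green hangs upright at (214,122). I'll lower it, release, and move over purple.

Emit:
arm_command:
  rows:
    - [[0,0,5,0],[0,0,9,0],[0,0,10.4,0],[0,0,11.1,0],[0,0,11.1,0],[0,0,11.1,0]]

```text
time: 16.23
tcp_pos: [0.6161, -0.112, 0.2352]
orientation: [0.707, 0.707, 0.001, 0.001]
contact_force: [-0.2, -0.6, -1.7]
gripper_width: 0.0474
```

Emit:
arm_command:
  rows:
    - [[0,0,0,0],[0,0,0,0],[0,0,0,0],[0,0,0,0],[0,0,0,0]]
  claw: -1

```text
time: 16.85
tcp_pos: [0.6155, -0.1118, 0.2336]
orientation: [0.707, 0.707, 0.0, -0.0]
contact_force: [0.3, 0.4, -0.1]
gripper_width: 0.0926
```

Emit:
arm_command:
  rows:
    - [[0,0,-3,0],[0,0,-8,0],[0,0,-13,0],[-3,-5,-14,0],[-7,-10,-14,0],[-11,-14,-14,0],[-15,-18,-14,0],[-15.4,-18.4,-14,0],[-15.4,-18.4,-14,0]]

```text
time: 17.98
tcp_pos: [0.4315, -0.2659, 0.3738]
orientation: [0.708, 0.707, 0.0, 0.0]
contact_force: [0.8, -0.5, 0.4]
gripper_width: 0.0938
```

Run:
```python
from discs import *
measure.base={'yellow':.008,'orange':.008,'green':.008}
for n in("side","top"):
    p,d=arm.read_camera(n); cv2.imwrite(f"pics/{n}7.png",p); measure(n,p,d)
print(arm.sense()['tcp_pos'])
```

```text
side yellow px [103.1 154.2] 172 mean [ 0.8562 -0.0803] circ [ 0.8569 -0.0824  0.0164] ztop 0.0653 n 72
side yellow px [198.3 219.7] 352 mean [0.6013 0.0594] circ [0.6013 0.0594 0.0212] ztop 0.0655 n 284
side orange px [122.4 140.5] 275 mean [ 0.8328 -0.1265] circ [ 0.8277 -0.1232  0.0513] ztop 0.0647 n 275
side orange px [405.  136.6] 73 mean [ 0.2298 -0.2675] circ [ 0.227  -0.2679  0.0242] ztop 0.021 n 73
side orange px [439.4 139. ] 198 mean [ 0.1568 -0.2735] circ [ 0.1593 -0.271   0.0495] ztop 0.0212 n 198
side orange px [208. 185.] 358 mean [ 0.6086 -0.025 ] circ [ 0.608  -0.0255  0.0233] ztop 0.0761 n 275
side green px [114.1 130.3] 70 mean [ 0.8583 -0.1443] circ [ 0.8568 -0.1428  0.0174] ztop 0.0616 n 70
side green px [135.8 139.4] 78 mean [ 0.7971 -0.1216] circ [ 0.8021 -0.1186  0.0229] ztop 0.053 n 78
side green px [217.1 153.1] 239 mean [ 0.6127 -0.1102] circ [ 0.6125 -0.1107  0.0234] ztop 0.0873 n 239
side green px [ 90.4 155.1] 160 mean [ 0.8649 -0.0502] circ [ 0.8669 -0.0493  0.0235] ztop 0.0657 n 160
side purple px [115.8 152.5] 98 mean [ 0.8521 -0.1187] circ [ 0.8504 -
[... 382 characters left out ...]
 -0.0307] circ [ 0.6109 -0.0306  0.0217] ztop 0.0792 n 260
top orange px [ 67.7 187.3] 217 mean [0.4939 0.4047] circ [0.4941 0.4047 0.0187] ztop 0.0316 n 217
top green px [286.1  35.4] 91 mean [ 0.8773 -0.0816] circ [ 0.8745 -0.0863  0.0184] ztop 0.0692 n 91
top green px [320.6  63.5] 62 mean [ 0.8089 -0.165 ] circ [ 0.8102 -0.1649  0.0136] ztop 0.0554 n 62
top green px [298.8 141.9] 290 mean [ 0.6146 -0.1147] circ [ 0.614  -0.1148  0.0231] ztop 0.0904 n 290
top purple px [293.2  54.7] 117 mean [ 0.85   -0.1044] circ [ 0.8494 -0.1065  0.018 ] ztop 0.069 n 117
top purple px [164.1 156.5] 81 mean [0.5792 0.1998] circ [0.5781 0.1997 0.0327] ztop 0.0084 n 81
[ 0.43227556 -0.26515423  0.37361194]
```

View pics/side7.png

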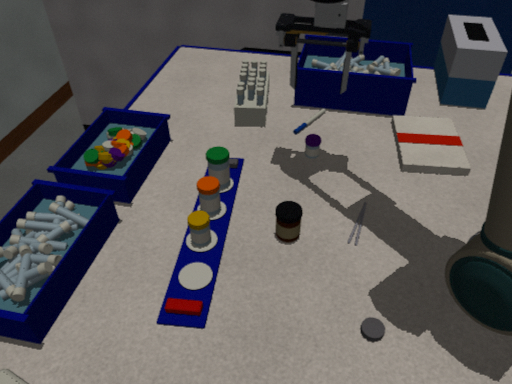

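Green (218,170) is on disc 4, within about 3 mm. Last is purple (313,145).

Emit:
arm_command:
  rows:
    - [[0,0,5,0],[0,0,10,0],[0,0,14,0],[0,0,16,0],[0,0,17,0],[0,0,17,0]]

```text
time: 18.82
tcp_pos: [0.4322, -0.2652, 0.2033]
orientation: [0.707, 0.708, 0.0, -0.0]
contact_force: [0.3, -0.4, -0.3]
gripper_width: 0.0934
```

Emit:
arm_command:
  rows:
    - [[0,0,0,0],[0,0,0,0],[0,0,0,0],[0,0,0,0],[0,0,0,0],[0,0,0,0],[0,0,0,0]]
  claw: 1

```text
time: 19.7
tcp_pos: [0.4315, -0.2658, 0.2036]
orientation: [0.707, 0.707, 0.0, -0.0]
contact_force: [0.2, -0.2, 0.3]
gripper_width: 0.0357
```

Emit:
arm_command:
  rows:
    - [[0,0,-3,0],[0,0,-8,0],[0,0,-13,0],[0,0,-13,0],[0,0,-13,0]]

```text
time: 20.32
tcp_pos: [0.4311, -0.2654, 0.333]
orientation: [0.707, 0.707, -0.0, -0.001]
contact_force: [-0.0, -0.5, -0.5]
gripper_width: 0.0357
```

Emit:
arm_command:
  rows:
    - [[3,1,0,0],[8,3,0,0],[13,5,0,0],[18,7,0,0],[23,9,0,0],[28,11,0,0],[33,13,0,0],[38,15,0,0],[40.5,15.6,0,0],[40.5,15.6,0,0]]

```text
time: 21.58
tcp_pos: [0.5873, 0.1408, 0.331]
orientation: [0.706, 0.708, -0.002, -0.002]
contact_force: [-0.4, -0.1, 0.1]
gripper_width: 0.0355
```

Run:
```python
from cell import arm
import cv2
p,d=arm.read_camera("side"); cv2.imwrite(f"pics/side8.png",p)
print(arm.sense()['tcp_pos'],arm.sense()['gripper_width'])
```

```text
[0.5870397  0.13961206 0.33129171] 0.03494607901531972
```

View pics/side8.png

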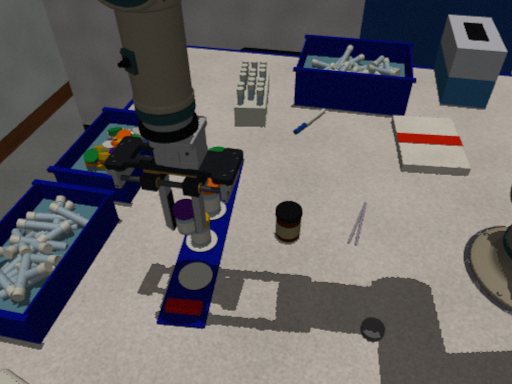

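Purple hangs upright at (187,218), over disc 1. I'll lower it, release and retreat.

Emit:
arm_command:
  rows:
    - [[0,0,4,0],[0,0,8,0],[0,0,11,0],[0,0,12,0],[0,0,12.1,0],[0,0,12.1,0],[0,0,12.1,0]]

```text
time: 22.5
tcp_pos: [0.5879, 0.139, 0.2135]
orientation: [0.707, 0.707, 0.001, 0.001]
contact_force: [1.2, -0.2, -0.9]
gripper_width: 0.0353
```

Emit:
arm_command:
  rows:
    - [[0,0,0,0],[0,0,0,0],[0,0,0,0],[0,0,0,0],[0,0,0,0],[0,0,0,0]]
  claw: -1

```text
time: 23.25
tcp_pos: [0.5876, 0.1392, 0.2126]
orientation: [0.707, 0.707, 0.0, -0.0]
contact_force: [-0.6, 0.5, 0.1]
gripper_width: 0.0919
```

Emit:
arm_command:
  rows:
    - [[0,0,-3,0],[0,0,-8,0],[0,0,-13,0],[0,0,-16,0],[4,-6,-18,0],[8,-11,-18,0],[12,-16,-18,0],[14,-20,-18,0],[15,-22,-18,0],[15,-22,-18,0]]

```text
time: 24.5
tcp_pos: [0.3662, 0.2897, 0.393]
orientation: [0.706, 0.708, 0.0, 0.0]
contact_force: [0.8, 0.0, -1.7]
gripper_width: 0.0937
```

Run:
```python
from discs import *
measure.base=dict.fromkeys(HR,.008)
for n in("side","top"):
    p,d=arm.read_camera(n); cv2.imwrite(f"pics/{n}9.png",p); W,o,rw,hsv,blobs=measure(n,p,d); blobs((hsv[...,2]<45),.066,'black',250,700)
print(arm.sense()['tcp_pos'])
```

```text
side yellow px [103.1 154.3] 171 mean [ 0.8565 -0.0807] circ [ 0.8582 -0.0803  0.0159] ztop 0.0651 n 70
side yellow px [198.3 219.7] 349 mean [0.601  0.0594] circ [0.6011 0.0599 0.0216] ztop 0.0654 n 282
side orange px [ 33.2 123.1] 726 mean [ 1.0638 -0.1521] circ [ 1.0468 -0.146   0.1426] ztop -0.6861 n 726
side orange px [122.4 140.6] 275 mean [ 0.8327 -0.1263] circ [ 0.8279 -0.1214  0.0528] ztop 0.0649 n 275
side orange px [428.8 138.6] 531 mean [ 0.1792 -0.2705] circ [ 0.18   -0.269   0.0696] ztop 0.0213 n 531
side orange px [208.  185.1] 358 mean [ 0.6083 -0.025 ] circ [ 0.6097 -0.0253  0.0235] ztop 0.076 n 277
side green px [113.6 130.7] 80 mean [ 0.8585 -0.1428] circ [ 0.8561 -0.1426  0.0173] ztop 0.0613 n 80
side green px [135.8 139.7] 83 mean [ 0.7965 -0.1205] circ [ 0.8    -0.119   0.0234] ztop 0.0531 n 83
side green px [217.  154.9] 314 mean [ 0.6127 -0.108 ] circ [ 0.613  -0.1077  0.0255] ztop 0.087 n 262
side green px [ 90.5 155.3] 164 mean [ 0.8643 -0.0497] circ [ 0.8662 -0.049   0.0242] ztop 0.0654 n 164
side purple px [116.2 153.8] 127 mean [ 0.8427 -0.1051] circ [ 0.
[... 1294 characters left out ...]
ean [0.5773 0.1978] circ [0.5763 0.198  0.0324] ztop 0.0086 n 83
top purple px [191.5 152.2] 165 mean [0.589  0.1346] circ [0.5891 0.1354 0.0183] ztop 0.0573 n 155
top black px [313.2  21. ] 533 mean [ 0.9393 -0.1582] circ [ 0.9398 -0.1421  0.1089] ztop 0.059 n 88
top black px [ 33.1 139.6] 392 mean [0.6046 0.4997] circ [0.6079 0.5174 0.0591] ztop 0.0496 n 392
top black px [247.4 214.5] 305 mean [ 0.4456 -0.0015] circ [ 0.4452 -0.002   0.0231] ztop 0.0675 n 305
top black px [ 32.9 369.7] 527 mean [0.1013 0.4453] circ [0.0891 0.443  0.0487] ztop 0.6369 n 527
top black px [499.2 374.2] 409 mean [ 0.1029 -0.5829] circ [ 0.1021 -0.5845  0.0137] ztop 0.0588 n 73
[0.36819304 0.28911103 0.39287211]
```

View pics/side9.png

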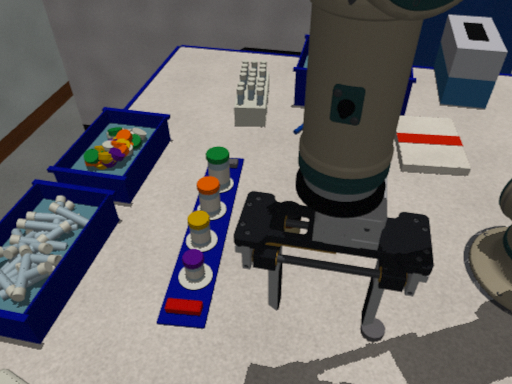

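View pics/top9.png

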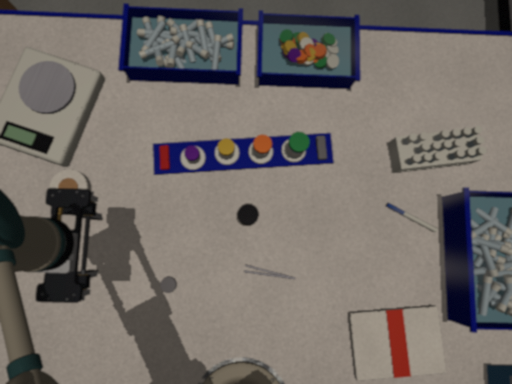

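All four jars stand on their discs, purple (192,265), yellow (199,228), orange (208,195) and green (217,168) in the side view. Amber is at (247,214) in the top view, the same as at the start.

```bash
python3 -c "
from cell import arm
print(arm.hand_in())"
```

```text
the job is handed in; nothing more can be done
None
```

I placed the four jars on the discs in order of height, counting from the red block: purple, yellow, orange, green. I then backed the arm clear and handed the job in at about 24.6 s. The hand-in reports no verdict.

- **Centring:** In the last pictures each jar was within about 4 mm of its disc's centre in both cameras; the limit is 13 mm.
- **Height:** Each cap top was within about 3 mm of the height expected for a jar resting on its disc, and all four looked upright.
- **Amber jar:** In the top camera it was within 0.1 mm of its start position. In the last side picture the arm hid it.
- **Disagreement:** The two cameras differed from each other by about 2–5 mm in absolute position throughout. I averaged their readings for the grasps and placings, and checked each jar against its disc within one camera.

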